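Turn the specimen carousel to the camera and capture

ROBOT

A 6-joint arm with a two-finger parallel gripper is mounted at the origin on the work surface. World frame = base frame: x ahead of the robot, y to its left, z up, the work surface at z = 0. Lengths are in mm, angles in rad, forces in N, time in s.
With the tool pointing down it reaches from about 275 to 750 mm from the base axis. Payload 10.2 kg.
Tool frame: the origin (TCP) lies at the very end of the fingers, on their centre line; the grasp point (between the pads) lies 19 mm behind it; z points along the fingers, x is the direction in which the jaws open and shut, and the axes are right-handed (so a half turn about z gives the same grasp; the last joint's range is limited). The gripper opens to 85 mm and grips with 20 to 120 N. Pads are 22 mm wide; open, the fingers measure 114 mm over their backs; the gripper's body (76 mm by 85 mm) begins 54 mm behind the grasp point. The pads swing forward as they close: fully open they stand 13 mm farther back than shut.
Start: joints at [1.048, 0.313, 1.498, -0, 1.331, -0.223], TCP at [155.061, 501.585, 231.294] pointing down, gripper open.
Joint ranges: [-2.94, 2.94], [-0.97, 2.17], [0.19, 2.56], [-1.23, 4.37], [0.02, 3.11], [-2.88, 2.88]. Speed limits (rad/s): [2.39, 2.39, 3.01, 3.14, 3.14, 3.14].

INTERFACE

Orientations are given as a unit quaternion [w, x, y, z].
In Python, from rig import ctrl, cams gives the robot as it stands.
- The arm moves only by the tool play_rows, never from a script. Its argument "steps" is a list of rows, each a list of 2 entries, a list of its own where there are three numbers: the shift along the tool's x, y, z normalised to -1 to 1, where 1 is 0.75 m, then the turn, a rotation vector about the tool's x, y, z normalised to -1 to 1, where 1 is 45 degrees. A call has 1 to 20 rows; each row shifts and turns the commanded pose from where the row before left it, along the tool's axes as they then stand; what a row does not reach is not made up. A row lasts 1/10 s, in which the tool goes at most 50 mm and 8.59 degrees, less where a joint would pass 70% of its speed; a pose out of reach is approached as far as the arm can. A call with a number of a shift or a turn outside -1 to 1 is refused whole. A call with a gripper value outside its range is refused whole. "grip" is the closure, from 0 (fully open) to 1 (shut), set as the call begins (left out, the last holds). The fingers move at their own pace and stop on an object; "squeeze" is the grip in N (left out, the last holds). Time passes only in rows, so rows that do not move let the fingers close. It gives the time, the measured TCP pose, the force and the opening at its end, in the units of the state.
- ctrl.sense(): the state, without advancing time (a new reading comes with each control period).
- cams.capture(name): name is "side" or "top" or "wrist"; returns the picture (400x640x3 uint8, red, green, blue); there is no depth.
- cams.camera_info(name): a dict with "fx", "fy", "cx", "cy" (pixels), "xyz" and "attitude" of the camera in the world. Camera axes: x right, y up, looking along -z (the intrinsics and any distortion apply to the point x, -y, -z); pixel columns grow to the right and rows downward; lengths in mm; the calibration is good to about 2 mm. A picture is of the moment at which its call begins: read the wrist's pose just before it. camera_info takes no time and is no camera call; for the wrist camera it gives the pose at the moment of the call.
- ctrl.finish_job(): hands the job in, once; it reports no verdict.
Trained networks look in the newest picture that a camera, given by its name, has taken for a name from the list of things; names that differ only in an ending like _2 or _b are one class to them, and where a whole thing is asked for, a point or a joint stands for the part that bears it (a point fixed in the world has none). Each returns a list of dicts, best first, with "p" (0 to 1); they miss things now and then, are a little off and sometimes report something else, mostly with a low value. They report only what shows in the picture. A call takes as long as a camera call.
- cams.search_frame(camera, thing): "rect" ([centre column, centre row, width, height] in pixels, round what is visible of it).
- cams.tip_of(camera, thing): "pixel" ([column, row] in pixels: a listed point, or the origin of a listed thing).
The state is a dict: "time_s": time; "joints": joint angles; "dq": joint speeds; "tau": joint torques, N m; "eef_pos": TCP position; "ee_rot": TCP orientation; "force": force on the tool from outside, world axes, zero at the start; "wrist_torque": the same for the moment, N m; "grip_width": opening from 0.0 (shut) to 1.0 (fully open).
Only numpy, scipy, OpenCV 4.12 (cv2) and the standard library are available. Lean on these libraries where they do the work, as an engineer would, in place of code of your own. Each camera call takes 0.05 s, during which the arm holds its last target.

TASK

Push the specimen carousel round by one of its arms, gently, with a fingertip, until the dish with the blue lid stands in front of the small camera, its arm in line with the red index mark, and let the carousel come to rest; then press the green capture button down and let it go. Do not touch the dishes: all three stay sitting in their cups. Leave the slide box, the stain bottle and the specimen jar undisturbed, press the button only once the blue dish is in place, and finish clear of everything.

Things in the scene. Friction and masses are not known exactly. Their poses are not given: they have to be found in the camera images.
- stand: the fixed white viewing stand: a disc 300 mm across, 12 mm thick, with a tongue 70 mm wide reaching 270 mm out from the disc's centre along its +x axis and bearing a small grey camera that looks inwards at the viewing station. Origin: centre of the disc, at table height; the carousel turns about this centre.
- index (a point): middle of the red index mark (34 by 8 mm) that lies flat on the tongue, along the stand's x axis, 186 mm from the disc's centre, in front of the camera. The camera stands 192 to 263 mm from the centre, is 52 mm wide, and its top is 76 mm above the table.
- station (a point): the viewing station: the fixed point 130 mm from the centre of the stand along the stand's +x axis, in line with the red index mark, where the centre of the blue dish's underside (24 mm above the table) must come. A grey round spot on the disc marks it.
- carousel: the carousel: a hub 44 mm across (top 53 mm above the table) with three straight black arms at 0, 120 and 240 degrees from its own x axis. It turns either way without limit in practice about the upright axis through the stand's centre, against steady friction of about 0.1 N m, and stops where it is left. Origin: on the axis, 12 mm above the table; its turn about z is the carousel's turn.
- arm (a point): middle of the bare part of the first arm (along the carousel's x axis), 60 mm from the axis, 32 mm above the table; the other two are alike. Each arm is a bar 12 mm wide, bare from 22 to 96 mm from the axis, with upright sides from 20 to 44 mm above the table; between the arms there is empty space down to the white disc. At its end, centred 130 mm out, is a cup 68 mm across, rim 33 mm above the table.
- dish_blue: a closed round specimen dish, 57 mm across and 18 mm tall, clear below with a blue lid; 25 g, loose, standing with about 2 mm of play in one of the three cups of the carousel (which cup varies). Origin: centre of its underside (24 mm above the table), z up. This is the one to bring to the camera.
- dish_yellow: a closed round specimen dish, 57 mm across and 18 mm tall, clear below with a yellow lid; 25 g, loose, standing with about 2 mm of play in one of the three cups of the carousel (which cup varies). Origin: centre of its underside (24 mm above the table), z up.
- dish_white: a closed round specimen dish, 57 mm across and 18 mm tall, clear below with a white lid; 25 g, loose, standing with about 2 mm of play in one of the three cups of the carousel (which cup varies). Origin: centre of its underside (24 mm above the table), z up.
- control_box: the fixed grey capture control, a box 80 by 70 mm and 22 mm tall carrying the round green push button in a black housing at the centre of its top; it stands on the robot's left or right. Origin: centre of its underside, z up.
- button_top (a point): centre of the top face of the green push button, 28 mm across, which is pressed straight down.
- button (a joint): how far the green button is pressed: 0 released, 0.006 m fully down (about 5 N); springs back when let go. It counts as pressed beyond 0.004.
- slide_box: bystander: a closed grey slide box with an orange lid, about 90 by 62 mm and 36 mm tall, loose, on the side opposite the control box. Origin: centre of its underside.
- stain_bottle: bystander: a small amber bottle with a black cap, 38 mm across and 75 mm tall, loose, upright. Origin: centre of its underside.
- specimen_jar: bystander: a small whitish translucent jar with a white cap, 50 mm across and 60 mm tall, loose, upright. Origin: centre of its underside.

How it is judged:
By the outcome, as a careful person would: the job done as asked, in the order asked, and still so for the second after the job is handed in, with the robot touching nothing.
It also fails if it takes over 64 s, if anything falls off the work surface, if the arm or the gripper's body presses on something with over 40 N, if the wrist force passes 120 N, or if a joint passes its speed limit or range.

## Working session

There is one attempt and no reset: what is moved stays moved. The work goes in short steps, Python scripts to look and compute and a tool call to move; the robot and the scene stay as the last step left them, time stands still between calls to the robot, and variables do not carry over. Pictures are saved under pics/ and viewed, and the job is handed in when it is done.

Besides the shell and the picture viewer there is one more tool, called after "Emit:" by a JSON object that holds its "fn" and its "kwargs". play_rows: Moves the arm, as the interface text tells. Its arguments: {"type":"object","properties":{"steps":{"type":"array"},"grip":{"type":"number"},"squeeze":{"type":"number"}},"required":["steps"]}

```bash
mkdir -p pics; ls
python3 - <<'E'
from rig import ctrl,cams
import cv2
s=ctrl.sense();print(s['time_s'],s['eef_pos'],s['ee_rot'],s['grip_width'])
for n in ('top','side'):
    im=cams.capture(n);cv2.imwrite(f'pics/{n}0.png',im[:,:,::-1]);i=cams.camera_info(n);print(n,i)
    for t in ('stand','index','station','arm','carousel','dish_blue','dish_yellow','dish_white','button_top','slide_box','stain_bottle','specimen_jar'):
        r=cams.tip_of(n,t);print(t,[(x['pixel'],round(x['p'],2)) for x in r[:3]])
E
```

```text
pics
0.0 [154.92429827 501.35125857 230.73264438] [ 2.61987019e-04  8.04767146e-01  5.93590283e-01 -5.90655213e-04] 1.0024951450092814
top {'fx': 481.8053497349571, 'fy': 481.8053497349571, 'cx': 324.3759971521237, 'cy': 198.36435303635062, 'xyz': array([ 364.3457199 ,   -2.83271004, 1375.1175109 ]), 'attitude': array([ 0.71299105,  0.05985117, -0.05345823, -0.69656573])}
stand [([330.5, 219.7], 0.91)]
index [([298.7, 255.3], 0.51)]
station [([352.2, 184.6], 0.64)]
arm [([324.8, 201.4], 0.82)]
carousel [([329.0, 220.1], 0.67)]
dish_blue [([295.5, 255.4], 0.77)]
dish_yellow [([376.2, 231.7], 0.57)]
dish_white [([318.4, 175.2], 0.79)]
button_top [([422.2, 262.9], 0.6)]
slide_box [([229.0, 254.7], 0.71)]
stain_bottle [([446.4, 209.0], 0.51)]
specimen_jar [([210.6, 197.7], 0.8)]
side {'fx': 516.3321619684381, 'fy': 516.3321619684381, 'cx': 322.57965407553615, 'cy': 197.2688101860544, 'xyz': array([ 139.18691722, -847.697696  ,  955.32399397]), 'attitude': array([ 0.89565583,  0.38687859, -0.0907872 , -0.19970799])}
stand [([317.0, 220.0], 0.72)]
index [([386.6, 218.5], 0.71)]
station [([364.0, 218.7], 0.76)]
arm [([335.5, 200.6], 0.75), ([327.5, 256.0], 0.68)]
carousel [([317.1, 219.3], 0.71), ([282.6, 142.9], 0.47)]
dish_blue [([266.6, 205.4], 0.64)]
dish_yellow [([325.7, 258.4], 0.63), ([308.9, 304.4], 0.39)]
dish_white [([351.8, 188.9], 0.79)]
button_top [([243.7, 168.9], 0.59), ([307.5, 305.2], 0.47), ([398.4, 318.6], 0.31)]
slide_box [([244.9, 169.9], 0.62)]
stain_bottle [([398.5, 319.2], 0.79)]
specimen_jar [([285.1, 142.9], 0.82)]
```

View pics/top0.png

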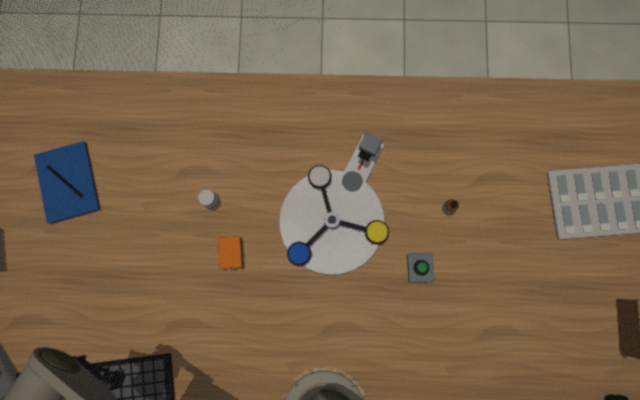

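View pics/side0.png

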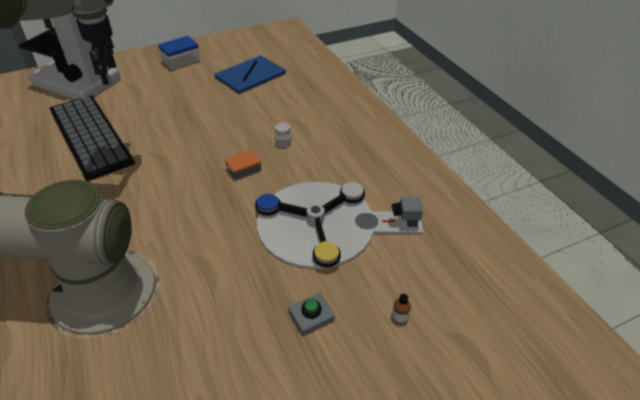

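The top view shows the blue dish at (299,253), yellow (376,231), white (319,177), station spot (352,181), red mark (361,163), button (422,268), bottle (450,207), jar (208,199) and slide box (230,252). Next I turn these into positions.

```bash
cat > h.py <<'E'
import numpy as np, cv2
from rig import ctrl,cams
from scipy.spatial.transform import Rotation as R
def rot(q): return R.from_quat([q[1],q[2],q[3],q[0]])
def ray(i,px):
    d=np.array([(px[0]-i['cx'])/i['fx'],-(px[1]-i['cy'])/i['fy'],-1]); return rot(i['attitude']).apply(d)
def pw(i,px,z):
    d=ray(i,px);o=np.array(i['xyz']);return o+d*(z-o[2])/d[2]
def wp(i,P):
    p=rot(i['attitude']).inv().apply(np.array(P)-i['xyz']);return np.array([i['cx']+i['fx']*p[0]/-p[2], i['cy']-i['fy']*p[1]/-p[2]])
def masks(im):
    h=cv2.cvtColor(im,cv2.COLOR_RGB2HSV);H,S,V=[h[:,:,k].astype(int) for k in range(3)]
    return dict(blue=(H>100)&(H<128)&(S>130),yellow=(H>22)&(H<33)&(S>150)&(V>110),green=(H>50)&(H<85)&(S>110),red=((H<7)|(H>172))&(S>140)&(V>90),orange=(H>5)&(H<16)&(S>190))
def blobs(im,name,roi=None):
    m=masks(im)[name].astype(np.uint8)
    n,l,st,c=cv2.connectedComponentsWithStats(m)
    return sorted([(int(st[k,4]),c[k].round(1).tolist(),st[k,:4].tolist()) for k in range(1,n)],reverse=True)[:4]
E
python3 - <<'E'
from h import *
for n in ('top','side'):
    im=cv2.imread(f'pics/{n}0.png')[:,:,::-1].copy();i=cams.camera_info(n)
    for c,z in dict(blue=42,yellow=42,green=30,red=12,orange=36).items():
        for a,p,st in blobs(im,c)[:3]: print(n,c,a,p,st,pw(i,p,z).round(1)[:2])
    big=cv2.resize(im[130:290,190:470] if n=='top' else im[110:340,210:450],None,fx=2.8 if n=='top' else 2.5,fy=2.8 if n=='top' else 2.5,interpolation=cv2.INTER_CUBIC)
    cv2.imwrite(f'pics/{n}0z.png',big[:,:,::-1])
T=cams.camera_info('top');S=cams.camera_info('side')
D={'stand':(0,(330.5,219.7),(317,220)),'carousel':(12,(329,220.1),(317.1,219.3)),'index':(12,None,(386.6,218.5)),'station':(12,(352.2,184.6),(364,218.7)),'blue':(24,(295.5,255.4),(266.6,205.4)),'yellow':(24,(376.2,231.7),(325.7,258.4)),'white':(24,(318.4,175.2),(351.8,188.9)),'button':(30,(422.2,262.9),(307.5,305.2)),'bottle':(0,(446.4,209),(398.5,319.2)),'jar':(0,(210.6,197.7),(285.1,142.9)),'sb':(0,(229,254.7),(244.9,169.9))}
for k,(z,a,b) in D.items(): print(k,*[pw(c,p,z).round(0)[:2] for c,p in ((T,a),(S,b)) if p])
E
```

```text
top blue 3489 [66.2, 182.0] [35, 142, 64, 80] [610.2 743.3]
top blue 357 [298.5, 253.1] [288, 243, 22, 21] [425.7  79.4]
top yellow 322 [376.7, 231.3] [367, 222, 20, 20] [ 490.8 -135.3]
top green 96 [421.8, 267.1] [417, 262, 11, 12] [ 395.8 -261.5]
top green 1 [102.0, 364.0] [102, 364, 1, 1] [117.4 598.7]
top red 6 [359.7, 166.0] [359, 164, 3, 5] [682.  -87.8]
top orange 645 [229.7, 252.2] [219, 237, 23, 32] [423.9 270.5]
top orange 19 [449.3, 206.6] [447, 203, 7, 7] [ 565.5 -338.7]
top orange 1 [455.0, 208.0] [455, 208, 1, 1] [ 561.9 -354.5]
side blue 1278 [249.6, 73.7] [216, 56, 69, 36] [600.9 700.5]
side blue 437 [177.7, 45.6] [159, 36, 38, 20] [ 425.5 1007.6]
side blue 273 [267.3, 201.9] [256, 194, 23, 16] [426.8  72.8]
side yellow 27 [321.7, 257.3] [315, 251, 17, 10] [ 474.3 -152.5]
side yellow 4 [337.8, 251.2] [337, 250, 2, 3] [ 516.2 -151.6]
side yellow 3 [334.0, 257.0] [333, 256, 3, 3] [ 500.4 -163.7]
side green 150 [311.0, 306.0] [304, 300, 15, 13] [ 400.2 -256.2]
side green 1 [66.0, 66.0] [66, 66, 1, 1] [  30.9 1042.9]
stand [525.  -7.] [532.  -2.]
carousel [522.  -2.] [529. -11.]
index [691. -83.]
station [627. -67.] [638. -59.]
blue [420.  89.] [426.  79.]
yellow [ 491. -136.] [ 488. -146.]
white [650.  31.] [656.  43.]
button [ 407. -263.] [ 394. -251.]
bottle [ 564. -339.] [ 566. -348.]
jar [581. 342.] [582. 336.]
sb [418. 279.] [429. 266.]
```

```bash
ls pics
```

```text
side0.png
side0z.png
top0.png
top0z.png
```

View pics/top0z.png

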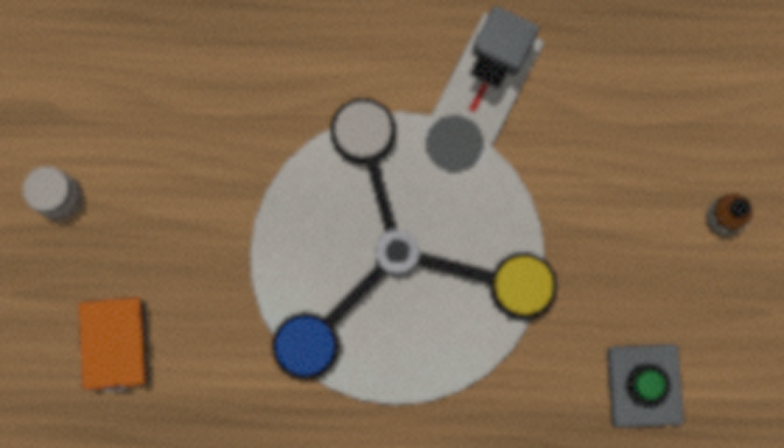

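View pics/side0z.png

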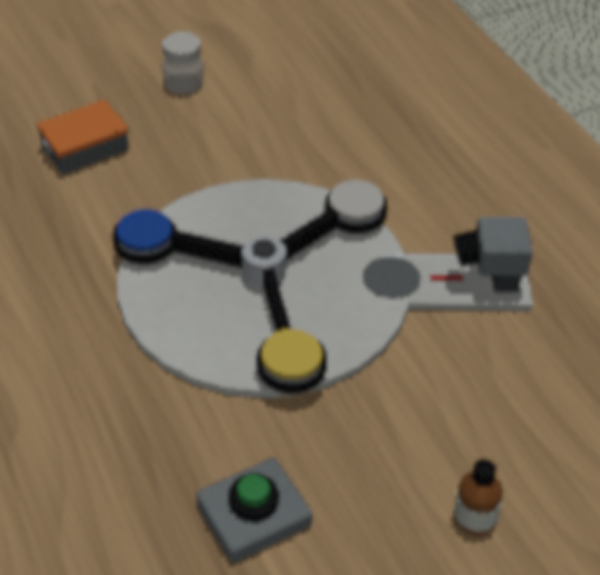

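The zoomed views agree: blue is at about 140°, white about 20°, yellow about -100°, and the tongue about -28°. A clockwise turn of about 168° is needed. I'll measure this more exactly.

```bash
cat >> h.py <<'E'
from scipy.optimize import least_squares
def hubcentre(im,i):
    pass
def discfit(im,i,c0=(525,-5)):
    # radial edge search for disc edge (z=12,r=150) on unoccluded bearings
    g=cv2.GaussianBlur(cv2.cvtColor(im,cv2.COLOR_RGB2HSV)[:,:,1],(3,3),0).astype(np.float32)
    c=np.array(c0,float)
    for it in range(4):
        pts=[]
        for a in np.arange(0,360,3):
            rr=np.arange(138,164,.5);u=np.array([np.cos(np.radians(a)),np.sin(np.radians(a))])
            px=np.array([wp(i,[*(c+u*r),12]) for r in rr],np.float32)
            v=cv2.remap(g,px[:,0][None],px[:,1][None],cv2.INTER_LINEAR)[0]
            if v[:6].mean()<50 and v[-6:].mean()>75:
                k=np.argmax(v>(v[:6].mean()+v[-6:].mean())/2); pts.append(c+u*rr[k])
        pts=np.array(pts)
        f=least_squares(lambda p:np.hypot(*(pts-p[:2]).T)-p[2],[*c,150],loss='soft_l1')
        c=f.x[:2]
    return f.x,len(pts),np.std(f.fun)
E
python3 - <<'E'
from h import *
for n in ('top','side'):
    im=cv2.imread(f'pics/{n}0.png')[:,:,::-1].copy();i=cams.camera_info(n)
    x,k,s=discfit(im,i);print(n,x.round(1),k,s.round(2))
    C=x[:2]
    # spot: grey dark low-sat near 130mm
    h=cv2.cvtColor(im,cv2.COLOR_RGB2HSV); print(wp(i,[640,-66,12]).round())
    px=wp(i,[640,-66,12]).astype(int); print(h[px[1],px[0]], h[px[1]+6,px[0]-14])
    m=((h[:,:,2]<125)&(h[:,:,1]<60)).astype(np.uint8); ok=np.zeros_like(m);cv2.circle(ok,tuple(int(v) for v in px),13,1,-1); m&=ok
    M=cv2.moments(m,True);p=(M['m10']/M['m00'],M['m01']/M['m00']);S=pw(i,p,12)[:2]
    d=S-C;print('spot',p,M['m00'],S.round(1),np.hypot(*d).round(1),np.degrees(np.arctan2(d[1],d[0])).round(2))
    for c in ('blue','yellow'):
      b=[b for b in blobs(im,c) if abs(pw(i,b[1],42)[0]-460)<70 and abs(pw(i,b[1],42)[1])<250][0]
      d=pw(i,b[1],42)[:2]-C;print(c,np.hypot(*d).round(1),np.degrees(np.arctan2(d[1],d[0])).round(2))
E
```

```text
top [520.5  -9.2 150.2] 90 1.52
[352. 180.]
[90  3 81] [ 19  13 160]
spot (351.96165191740414, 180.89675516224187) 339.0 [637.5 -66.1] 130.1 -25.91
blue 129.8 136.93
yellow 129.5 -103.25
side [521.8 -13.8 152.5] 92 1.64
[366. 220.]
[90 10 79] [ 38   7 152]
spot (366.071875, 220.73125) 320.0 [639.7 -67.8] 129.6 -24.61
blue 128.5 137.65
yellow 146.6 -108.89
```

Top-view fit: centre about (520.5, -9.5), station bearing about -25.9°, blue at 136.9°. I'll move above the gap behind the blue arm with the gripper shut, and look with the wrist camera.

Emit:
{"fn": "play_rows", "kwargs": {"steps": [[[-0.0406,0.0442,0],[0,0,0]],[[-0.0406,0.0442,0],[0,0,0]],[[-0.0406,0.0442,0],[0,0,0]],[[-0.0406,0.0442,0],[0,0,0]],[[-0.0406,0.0442,0],[0,0,0]],[[-0.0406,0.0442,0],[0,0,0]],[[-0.0406,0.0442,0],[0,0,0]],[[-0.0406,0.0442,0],[0,0,0]],[[-0.0406,0.0442,0],[0,0,0]],[[-0.0406,0.0442,0],[0,0,0]],[[-0.0406,0.0442,0],[0,0,0]],[[-0.0406,0.0442,0],[0,0,0]],[[-0.0406,0.0442,0],[0,0,0]],[[0,0,0],[0,0,0.143]],[[0,0,0],[0,0,0.143]],[[0,0,0],[0,0,0.143]],[[0,0,0],[0,0,0.143]],[[0,0,0],[0,0,0]],[[0,0,0],[0,0,0]]], "grip": 1}}

```text
time_s: 3.2
eef_pos: [449.9, -3.9, 231.3]
ee_rot: [0.0, 0.916, 0.401, 0.0]
force: [-0.3, -0.3, 0.4]
grip_width: 0.004
```

```bash
cat >> h.py <<'E'
def st():
    s=ctrl.sense();M=rot(s['ee_rot']).as_matrix();yaw=np.degrees(np.arctan2(M[1,0],M[0,0]))
    print('t',round(s['time_s'],2),'tcp',np.round(s['eef_pos'],1),'yaw',yaw.round(2),'tilt',np.degrees(np.arccos(-M[2,2])).round(2),'F',np.round(s['force'],1),'grip',round(s['grip_width'],2),'q',np.round(s['joints'],2))
    return s,yaw,M
E
python3 - <<'E'
from h import *
s,yaw,M=st()
i=cams.camera_info('wrist');im=cams.capture('wrist');cv2.imwrite('pics/w1.png',im[:,:,::-1]);print(i)
E
```

```text
t 3.2 tcp [449.9  -3.9 231.3] yaw 47.26 tilt 0.01 F [-0.3 -0.3  0.4] grip 0.0 q [-0.27  0.15  1.71 -0.    1.29 -1.09]
{'fx': 351.3701292753274, 'fy': 351.3701292753274, 'cx': 313.9734556847785, 'cy': 202.5603940780283, 'xyz': array([390.92937819,  51.28828939, 373.77736214]), 'attitude': array([ 0.90502171, -0.14440813, -0.0626481 ,  0.39516733])}
```

View pics/w1.png

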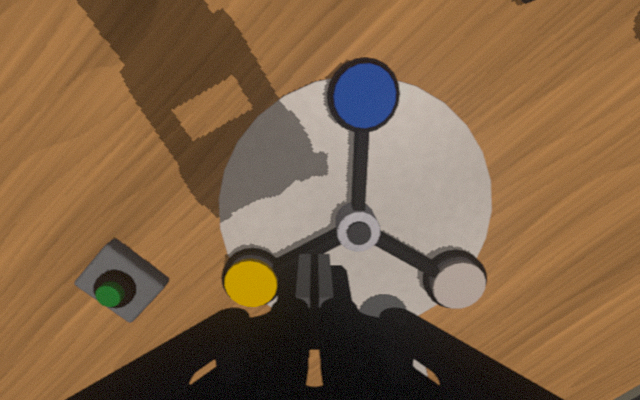

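The wrist view shows blue at (363,95), the hub at (358,231), yellow (250,284), white (459,284) and the button (109,295), with the shut fingers at (315,262). I'll cross-check positions from it.

Run:
```python
from h import *
im=cv2.imread('pics/w1.png')[:,:,::-1].copy();i=cams.camera_info('wrist')
hub=pw(i,(358.3,231.5),53);print('hub',hub.round(1))
for c,z in (('blue',42),('yellow',42),('green',28)):
    a,p,b=blobs(im,c)[0];P=pw(i,p,z);d=P[:2]-hub[:2];print(c,a,p,P.round(1),np.hypot(*d).round(1),np.degrees(np.arctan2(d[1],d[0])).round(2))
P=pw(i,(459.5,284.5),42);d=P[:2]-hub[:2];print('white',P.round(1),np.hypot(*d).round(1),np.degrees(np.arctan2(d[1],d[0])).round(2))
print(discfit(im,i))
i=cams.camera_info('top');print('hub top',pw(i,(332.1,220.),53))
```

```text
hub [519.5  -8.6  53. ]
blue 3185 [364.4, 95.2] [426.5  80.1  42. ] 128.5 136.36
yellow 1894 [250.3, 283.3] [ 490.7 -134.9   42. ] 129.6 -102.82
green 456 [108.2, 295.1] [ 396.  -271.9   28. ] 290.8 -115.12
white [644.7  29.   42. ] 130.7 16.72
(array([521.2376377 ,  -9.46113528, 149.17687945]), 69, np.float64(0.8393340716907858))
hub top [518.14392508 -11.02429622  53.        ]
```

Three views put the centre at about (520.5, -9.5). The tip is 55 mm out along the blue arm and 44 mm clear of it on the counterclockwise side. Descending.

Emit:
{"fn": "play_rows", "kwargs": {"steps": [[[0,0,0.05],[0,0,0]],[[0,0,0.05],[0,0,0]],[[0,0,0.05],[0,0,0]],[[0,0,0.05],[0,0,0]],[[0,0,0.04],[0,0,0]],[[0,0,0.02],[0,0,0]],[[0,0,0.015],[0,0,0]],[[0,0,0],[0,0,0]],[[0,0,0],[0,0,0]]]}}

```text
time_s: 4.15
eef_pos: [450.3, -4.0, 25.7]
ee_rot: [0.0, 0.917, 0.4, 0.0]
force: [1.0, 0.3, -0.2]
grip_width: -0.001
```

Run:
```python
from h import *
s,yaw,M=st()
for n in ('wrist','side'):
    im=cams.capture(n);cv2.imwrite(f'pics/{n}2.png',im[:,:,::-1])
T,S,W=[cams.camera_info(n) for n in('top','side','wrist')]
```

```text
t 4.15 tcp [450.3  -4.   25.7] yaw 47.12 tilt 0.06 F [ 1.   0.3 -0.2] grip -0.0 q [-0.27  0.45  1.94 -0.    0.76 -1.09]
```

View pics/wrist2.png

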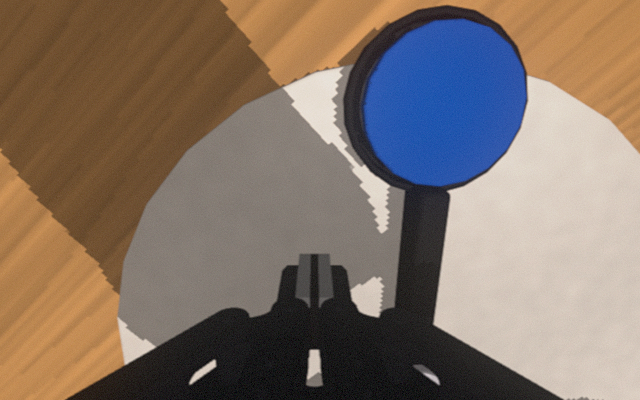

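View pics/side2.png

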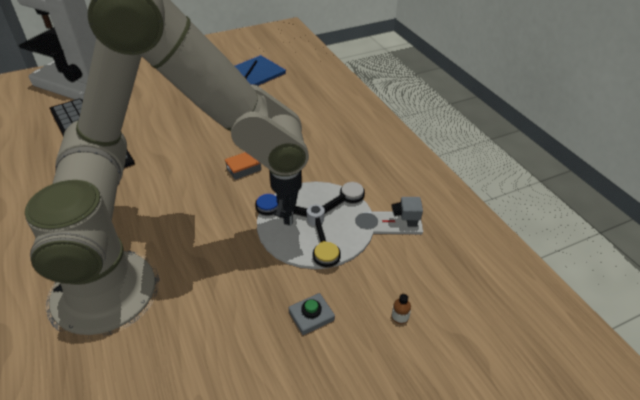

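The wrist view shows the fingertips at (315,258), left of the blue arm (x≈400–440), and clear of the cup. Approaching the arm along tool x.

Emit:
{"fn": "play_rows", "kwargs": {"steps": [[[0.008,0,0],[0,0,0]],[[0.008,0,0],[0,0,0]],[[0.006,0,0],[0,0,0]],[[0.004,0,0],[0,0,0]],[[0,0,0],[0,0,0]]]}}

```text
time_s: 4.75
eef_pos: [463.4, 10.7, 25.1]
ee_rot: [0.0, 0.917, 0.4, 0.0]
force: [-0.4, 0.5, 0.1]
grip_width: -0.001
```

Run:
```python
from h import *
s,yaw,M=st()
for n in ('wrist',):
    im=cams.capture(n);cv2.imwrite(f'pics/{n}3.png',im[:,:,::-1])
```

```text
t 4.75 tcp [463.4  10.7  25.1] yaw 47.12 tilt 0.01 F [-0.4  0.5  0.1] grip -0.0 q [-0.23  0.47  1.9   0.    0.77 -1.05]
```

View pics/wrist3.png

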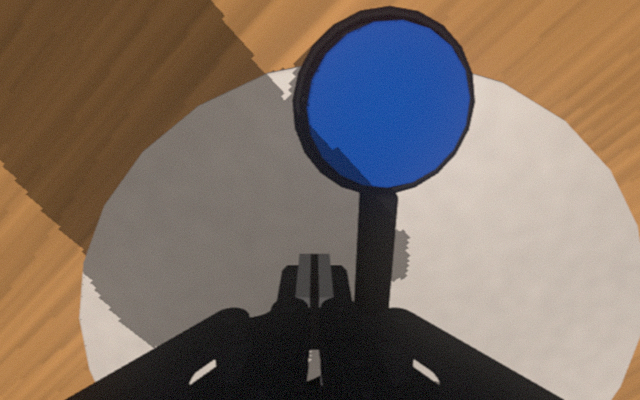

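The arm is about 4 mm from the finger's back, and the finger half-width is about 11 mm. I'll close the gap, then swing about the axis: per 3° row, x +2.93 mm, y -0.92 mm.

Emit:
{"fn": "play_rows", "kwargs": {"steps": [[[0.004,0,0],[0,0,0]],[[0.003,0,0],[0,0,0]],[[0.00196,-0.00061,0],[0,0,0.0333]],[[0.00196,-0.00061,0],[0,0,0.0333]],[[0.00391,-0.00122,0],[0,0,0.0667]],[[0.00391,-0.00122,0],[0,0,0.0667]],[[0.00391,-0.00122,0],[0,0,0.0667]],[[0.00391,-0.00122,0],[0,0,0.0667]],[[0.00391,-0.00122,0],[0,0,0.0667]],[[0.00391,-0.00122,0],[0,0,0.0667]],[[0.00391,-0.00122,0],[0,0,0.0667]],[[0.00391,-0.00122,0],[0,0,0.0667]],[[0.00196,-0.00061,0],[0,0,0.0333]],[[0,0,0],[0,0,0]]]}}

```text
time_s: 6.2
eef_pos: [484.7, 37.0, 25.0]
ee_rot: [-0.0, 0.987, 0.161, -0.0]
force: [-0.4, -0.3, -0.4]
grip_width: -0.003
```

```bash
cat >> h.py <<'E'
C0=np.array([520.5,-9.5])
def rel(s,yaw):
    th=np.radians(yaw+90);d=s['eef_pos'][:2]-C0;u=np.array([np.cos(th),np.sin(th)])
    print('radial',(d@u).round(1),'offset',(d@[-u[1],u[0]]).round(1),'theta',round(yaw+90,2))
E
python3 - <<'E'
from h import *
s,yaw,M=st();rel(s,yaw)
for n in ('wrist','top'):
    im=cams.capture(n);cv2.imwrite(f'pics/{n}4.png',im[:,:,::-1]);i=cams.camera_info(n)
    for a,p,b in blobs(im,'blue')[:2]: d=pw(i,p,42)[:2]-C0;print(n,a,p,np.hypot(*d).round(1),np.degrees(np.arctan2(d[1],d[0])).round(2))
E
```

```text
t 6.2 tcp [484.7  37.   25. ] yaw 18.56 tilt 0.01 F [-0.4 -0.3 -0.4] grip -0.0 q [-0.17  0.51  1.83  0.    0.8  -0.49]
radial 55.5 offset 19.2 theta 108.56
wrist 21543 [367.7, 101.4] 131.7 108.96
wrist 6 [376.5, 394.5] 9.5 35.33
top 3501 [66.3, 182.0] 757.9 83.2
```

View pics/wrist4.png

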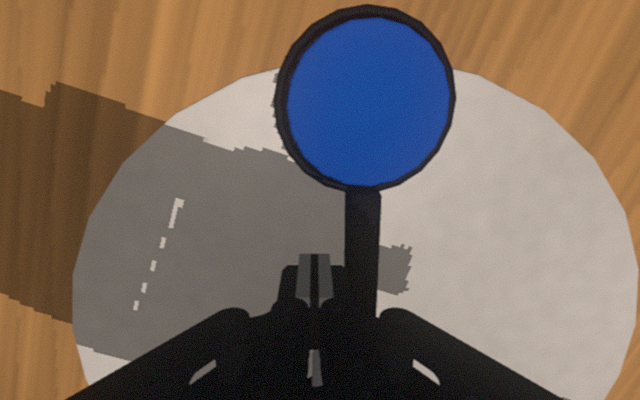

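The arm follows, with contact at about 19 mm offset; blue is now at about 109°. It needs about 135° more. Swinging on 58° at a time.

Emit:
{"fn": "play_rows", "kwargs": {"steps": [[[0.00196,-0.00061,0],[0,0,0.0333]],[[0.00391,-0.00122,0],[0,0,0.0667]],[[0.00391,-0.00122,0],[0,0,0.0667]],[[0.00391,-0.00122,0],[0,0,0.0667]],[[0.00391,-0.00122,0],[0,0,0.0667]],[[0.00391,-0.00122,0],[0,0,0.0667]],[[0.00391,-0.00122,0],[0,0,0.0667]],[[0.00391,-0.00122,0],[0,0,0.0667]],[[0.00391,-0.00122,0],[0,0,0.0667]],[[0.00391,-0.00122,0],[0,0,0.0667]],[[0.00391,-0.00122,0],[0,0,0.0667]],[[0.00391,-0.00122,0],[0,0,0.0667]],[[0.00391,-0.00122,0],[0,0,0.0667]],[[0.00391,-0.00122,0],[0,0,0.0667]],[[0.00391,-0.00122,0],[0,0,0.0667]],[[0.00391,-0.00122,0],[0,0,0.0667]],[[0.00391,-0.00122,0],[0,0,0.0667]],[[0.00391,-0.00122,0],[0,0,0.0667]],[[0.00391,-0.00122,0],[0,0,0.0667]],[[0.00196,-0.00061,0],[0,0,0.0333]]]}}

```text
time_s: 8.3
eef_pos: [540.2, 45.7, 24.9]
ee_rot: [-0.0, 0.944, -0.33, -0.0]
force: [-0.2, 1.8, 0.8]
grip_width: 0.002
```

Run:
```python
from h import *
s,yaw,M=st();rel(s,yaw)
n='wrist'
im=cams.capture(n);cv2.imwrite(f'pics/{n}5.png',im[:,:,::-1]);i=cams.camera_info(n)
for a,p,b in blobs(im,'blue')[:1]: d=pw(i,p,42)[:2]-C0;print(n,a,p,np.hypot(*d).round(1),np.degrees(np.arctan2(d[1],d[0])).round(2))
```

```text
t 8.3 tcp [540.2  45.7  24.9] yaw -38.58 tilt 0.02 F [-0.2  1.8  0.8] grip 0.0 q [-0.13  0.6   1.66  0.    0.88  0.54]
radial 55.4 offset 19.0 theta 51.42
wrist 21860 [366.5, 95.3] 133.0 52.23
```

View pics/wrist5.png

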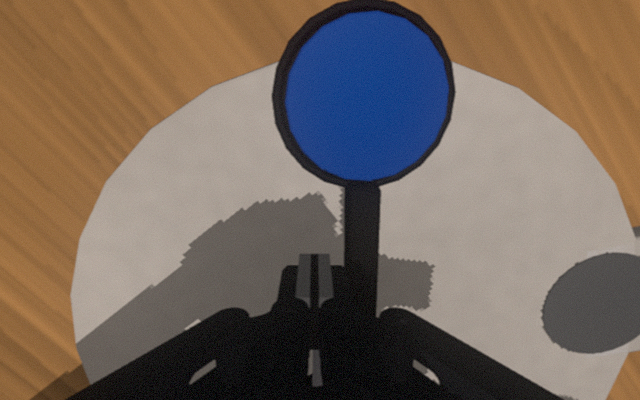

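On track: blue is at about 52° and the station spot is coming into view at (600,300). Another 57°.

Emit:
{"fn": "play_rows", "kwargs": {"steps": [[[0.00196,-0.00061,0],[0,0,0.0333]],[[0.00391,-0.00122,0],[0,0,0.0667]],[[0.00391,-0.00122,0],[0,0,0.0667]],[[0.00391,-0.00122,0],[0,0,0.0667]],[[0.00391,-0.00122,0],[0,0,0.0667]],[[0.00391,-0.00122,0],[0,0,0.0667]],[[0.00391,-0.00122,0],[0,0,0.0667]],[[0.00391,-0.00122,0],[0,0,0.0667]],[[0.00391,-0.00122,0],[0,0,0.0667]],[[0.00391,-0.00122,0],[0,0,0.0667]],[[0.00391,-0.00122,0],[0,0,0.0667]],[[0.00391,-0.00122,0],[0,0,0.0667]],[[0.00391,-0.00122,0],[0,0,0.0667]],[[0.00391,-0.00122,0],[0,0,0.0667]],[[0.00391,-0.00122,0],[0,0,0.0667]],[[0.00391,-0.00122,0],[0,0,0.0667]],[[0.00391,-0.00122,0],[0,0,0.0667]],[[0.00391,-0.00122,0],[0,0,0.0667]],[[0.00391,-0.00122,0],[0,0,0.0667]],[[0.00196,-0.00061,0],[0,0,0.0333]]]}}

```text
time_s: 10.35
eef_pos: [577.9, 3.6, 25.2]
ee_rot: [0.0, -0.672, 0.741, -0.0]
force: [0.6, 1.3, 0.1]
grip_width: -0.004
```

Run:
```python
from h import *
s,yaw,M=st();rel(s,yaw)
for n in('wrist','side','top'):
  im=cams.capture(n);cv2.imwrite(f'pics/{n}6.png',im[:,:,::-1]);i=cams.camera_info(n)
  for c,z in (('blue',42),('red',12)):
   for a,p,b in blobs(im,c)[:3]:
    d=pw(i,p,z)[:2]-C0
    if np.hypot(*d)<220: print(n,c,a,p,np.hypot(*d).round(1),np.degrees(np.arctan2(d[1],d[0])).round(2))
```

```text
t 10.35 tcp [577.9   3.6  25.2] yaw -95.59 tilt 0.07 F [0.6 1.3 0.1] grip -0.0 q [-0.2   0.66  1.55  0.    0.93  1.47]
radial 55.8 offset 18.6 theta -5.59
wrist blue 21943 [373.1, 92.4] 133.2 -5.95
wrist blue 4 [342.5, 378.2] 12.7 26.83
wrist blue 4 [329.5, 355.2] 26.6 23.09
wrist red 464 [516.2, 10.9] 174.5 -25.99
side blue 266 [363.0, 201.8] 130.4 -8.98
top blue 17 [339.1, 165.9] 154.6 -6.74
top red 6 [359.7, 166.0] 179.5 -25.87
```

View pics/wrist6.png

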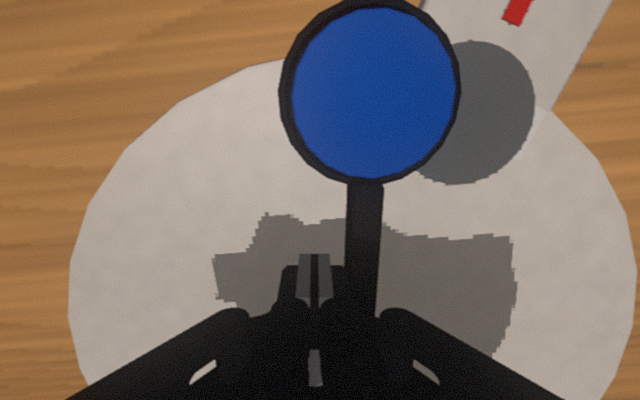

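View pics/side6.png

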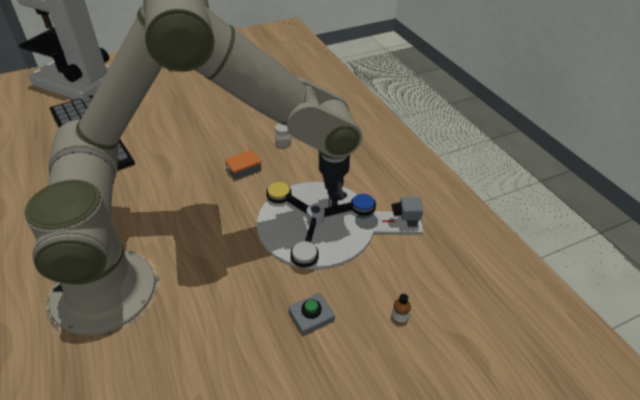

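Blue is at about -6° and the red mark bears -26° in both wrist and top views. I'll push 18° more, slowing towards the end, then measure finely.

Emit:
{"fn": "play_rows", "kwargs": {"steps": [[[0.00196,-0.00061,0],[0,0,0.0333]],[[0.0026,-0.00081,0],[0,0,0.0444]],[[0.0026,-0.00081,0],[0,0,0.0444]],[[0.0026,-0.00081,0],[0,0,0.0444]],[[0.0026,-0.00081,0],[0,0,0.0444]],[[0.0026,-0.00081,0],[0,0,0.0444]],[[0.0026,-0.00081,0],[0,0,0.0444]],[[0.00196,-0.00061,0],[0,0,0.0333]],[[0.0013,-0.00041,0],[0,0,0.0222]],[[0.0013,-0.00041,0],[0,0,0.0222]],[[0.00065,-0.0002,0],[0,0,0.0111]],[[0,0,0],[0,0,0]],[[0,0,0],[0,0,0]]]}}

```text
time_s: 11.8
eef_pos: [578.6, -14.1, 25.1]
ee_rot: [-0.0, -0.552, 0.834, -0.0]
force: [1.0, 0.0, 0.1]
grip_width: -0.007
```

Run:
```python
from h import *
s,yaw,M=st();rel(s,yaw)
for n in('wrist','side','top'):
  im=cams.capture(n);cv2.imwrite(f'pics/{n}7.png',im[:,:,::-1]);i=cams.camera_info(n)
  if n!='top': print(discfit(im,i,C0))
  for c,z in (('blue',42),('red',12)):
   for a,p,b in blobs(im,c)[:3]:
    d=pw(i,p,z)[:2]-C0
    if np.hypot(*d)<220 and np.hypot(*d)>50: print(n,c,a,p,pw(i,p,z).round(1),np.hypot(*d).round(1),np.degrees(np.arctan2(d[1],d[0])).round(2))
```

```text
t 11.8 tcp [578.6 -14.1  25.1] yaw -112.94 tilt 0.01 F [1.  0.  0.1] grip -0.01 q [-0.23  0.66  1.54 -0.    0.94  1.74]
radial 55.3 offset 18.4 theta -22.94
(array([522.62110958,  -9.29505704, 148.43262557]), 45, np.float64(0.3487874056919557))
wrist blue 22088 [377.1, 90.6] [642.1 -63.5  42. ] 133.1 -23.93
(array([522.24256774, -14.41894662, 152.13779678]), 93, np.float64(1.4961793591763557))
side blue 291 [366.6, 212.7] [638.6 -68.5  42. ] 132.0 -26.55
top red 8 [359.6, 165.9] [682.3 -87.5  12. ] 179.6 -25.75
```

View pics/wrist7.png

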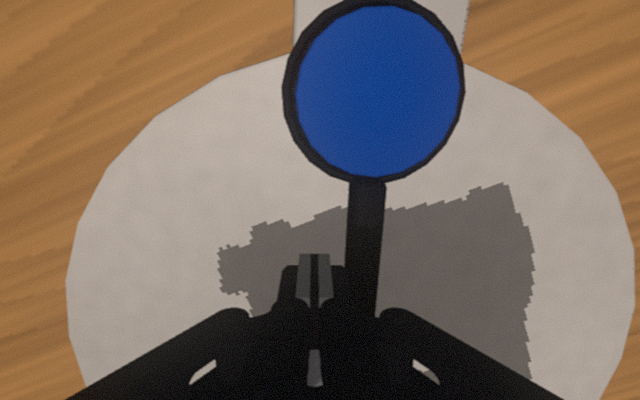

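Blue is near the station: wrist says about 1.5° short, side about 0–1 mm. I'll back off and rise to measure without occlusion.

Emit:
{"fn": "play_rows", "kwargs": {"steps": [[[-0.008,0,0],[0,0,0]],[[-0.012,0,0],[0,0,0]],[[0,0,-0.03],[0,0,0]],[[0,0,-0.05],[0,0,0]],[[0,0,-0.06],[0,0,0]],[[0,0,-0.06],[0,0,0]],[[0,0,-0.06],[0,0,0]],[[0,0,-0.02],[0,0,0]],[[0,0,0],[0,0,0]],[[0,0,0],[0,0,0]]]}}

```text
time_s: 12.95
eef_pos: [584.1, 0.3, 233.8]
ee_rot: [-0.001, -0.552, 0.834, 0.001]
force: [-0.0, 0.7, -1.1]
grip_width: -0.001
```

Run:
```python
from h import *
s,yaw,M=st();rel(s,yaw)
n='wrist'
im=cams.capture(n);cv2.imwrite(f'pics/{n}8.png',im[:,:,::-1]);i=cams.camera_info(n)
print(discfit(im,i,C0))
for c,z in (('blue',42),('red',12)):
   for a,p,b in blobs(im,c)[:2]:print(n,c,a,p,b,pw(i,p,z).round(1))
z=cv2.resize(im[0:300,200:500],None,fx=2,fy=2,interpolation=cv2.INTER_CUBIC);cv2.imwrite('pics/w8z.png',z[:,:,::-1])
```

```text
t 12.95 tcp [5.841e+02 3.000e-01 2.338e+02] yaw -112.94 tilt 0.11 F [-0.   0.7 -1.1] grip -0.0 q [-0.2   0.44  1.3  -0.    1.4   1.77]
radial 54.8 offset 33.8 theta -22.94
(array([521.85717107,  -9.44081739, 148.94091003]), 72, np.float64(1.6138491921024551))
wrist blue 3175 [354.8, 89.6] [324, 57, 63, 66] [640.4 -63.3  42. ]
wrist blue 3 [399.0, 394.7] [398, 394, 3, 2] [288.4  13.8  42. ]
wrist red 244 [359.8, 30.8] [355, 14, 10, 34] [686.1 -89.4  12. ]
```

View pics/w8z.png

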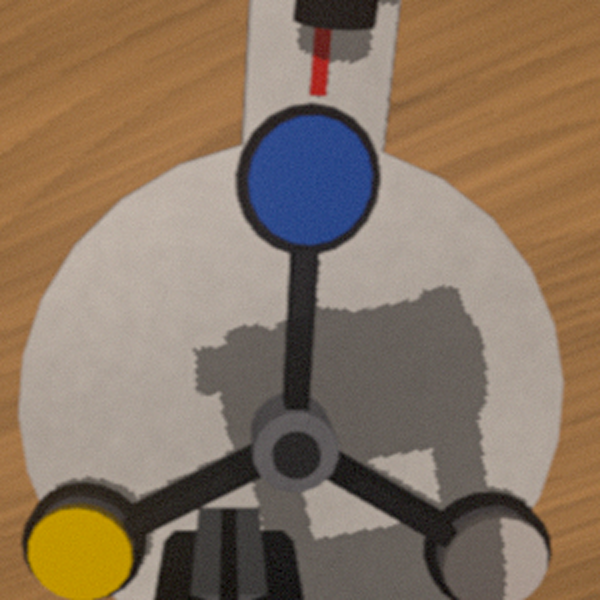

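The view shows the arm, blue lid (355,90) and red mark (360,31) nearly in line, with the mark slightly clockwise. I'll measure the angle from the arm's sides, the mark and the tongue's edges.

```bash
cat > meas.py <<'E'
from h import *
def measure(im,i,C=C0,f0=-26):
    out={}
    # polar sampling about C at height z: profile across a tangential line
    g=cv2.cvtColor(im,cv2.COLOR_RGB2GRAY).astype(np.float32)
    hs=cv2.cvtColor(im,cv2.COLOR_RGB2HSV).astype(np.float32)
    redness=im[:,:,0].astype(np.float32)-im[:,:,1]
    def prof(ch,r,z,ts):
        a=np.radians(f0);u=np.array([np.cos(a),np.sin(a)]);v=np.array([-u[1],u[0]])
        px=np.array([wp(i,[*(C+u*r+v*t),z]) for t in ts],np.float32)
        return cv2.remap(ch,px[:,0][None],px[:,1][None],cv2.INTER_LINEAR)[0]
    ts=np.arange(-20,20.1,.5);arm=[]
    for r in range(40,92,3):
        p=prof(g,r,44,ts);k=np.argmin(cv2.blur(p[None],(23,1))[0]);w=np.abs(ts-ts[k])<=9;lo=p[w].min()
        q=np.clip(p.max()-p,0,None); m=(p<(lo+np.median(p))/2)&w
        arm.append((r,ts[m].mean()))
    arm=np.array(arm);f=np.polyfit(arm[:,0],arm[:,1],1);out['arm slope deg']=f0+np.degrees(np.arctan(f[0]));out['arm t at 0,60,130']=np.polyval(f,[0,60,130]).round(2);out['armres']=np.std(arm[:,1]-np.polyval(f,arm[:,0])).round(2)
    red=[]
    for r in range(170,190,2):
        p=prof(redness,r,12.5,ts)
        m=p>40
        if m.sum()>4: red.append((r,ts[m].mean()))
    red=np.array(red)
    if len(red)>2:
        f=np.polyfit(red[:,0],red[:,1],1);out['red slope']=f0+np.degrees(np.arctan(f[0]));out['red r,t']=red.mean(0).round(2);out['nred']=len(red)
    ed=[];ts2=np.arange(20,50,.5)
    for r in range(168,200,3):
        e=[]
        for sgn in(1,-1):
            p=prof(hs[:,:,1],r,12,sgn*ts2);a,b=p[:6].mean(),p[-10:].mean()
            e.append(sgn*ts2[np.argmax(p>(a+b)/2)] if b-a>30 else np.nan)
        ed.append((r,*e,np.mean(e)))
    ed=np.array(ed);ed=ed[~np.isnan(ed[:,3])]
    if len(ed)>3:
        f=np.polyfit(ed[:,0],ed[:,3],1);out['tongue slope']=f0+np.degrees(np.arctan(f[0]));out['tongue t at 0,60,130,186']=np.polyval(f,[0,60,130,186]).round(2);out['tw']=(ed[:,1]-ed[:,2]).round(1)
    b=blobs(im,'blue'); 
    a=np.radians(f0);u=np.array([np.cos(a),np.sin(a)]);v=np.array([-u[1],u[0]])
    for x in b:
        d=pw(i,x[1],42)[:2]-C
        if 90<np.hypot(*d)<170: out['blue r,t']=((d@u).round(1),(d@v).round(1))
    return out
E
python3 - <<'E'
from meas import *
im=cv2.imread('pics/wrist8.png')[:,:,::-1].copy();i=cams.camera_info('wrist')
for k,v in measure(im,i).items(): print(k,v)
h=pw(i,(348,226.5),53)[:2]-C0;print('hub off',h.round(1),pw(i,(348,226.5),53).round(1))
E
```

```text
arm slope deg -24.630444360558442
arm t at 0,60,130 [1.91 3.34 5.01]
armres 0.12
red slope -26.303838406820542
red r,t [179.     0.82]
nred 10
tongue slope -26.0
tongue t at 0,60,130,186 [1. 1. 1. 1.]
tw [70. 70. 70. 70. 70. 70. 70. 70. 70. 70. 70.]
blue r,t (np.float64(131.3), np.float64(4.2))
hub off [ 2.7 -0.4] [523.2  -9.9  53. ]
```

Tongue and mark axis bear -26.0° (width check 70.0 mm) and the arm -24.6°, so 1.4° clockwise remains; the dish offset of 3.2 mm agrees. I'll go back down to the same contact and push 1.4° further.

Emit:
{"fn": "play_rows", "kwargs": {"steps": [[[0,0,0.05],[0,0,0]],[[0,0,0.06],[0,0,0]],[[0,0,0.06],[0,0,0]],[[0,0,0.06],[0,0,0]],[[0,0,0.03],[0,0,0]],[[0,0,0.02],[0,0,0]],[[0.008,0,0],[0,0,0]],[[0.006,0,0],[0,0,0]],[[0.004,0,0],[0,0,0]],[[0.002,0,0],[0,0,0]],[[0,0,0],[0,0,0]],[[0.00045,-0.00014,0],[0,0,0.0078]],[[0.00045,-0.00014,0],[0,0,0.0078]],[[0.00045,-0.00014,0],[0,0,0.0078]],[[0.00045,-0.00014,0],[0,0,0.0078]],[[0,0,0],[0,0,0]],[[0,0,0],[0,0,0]]]}}

```text
time_s: 14.7
eef_pos: [578.6, -15.4, 25.1]
ee_rot: [0.0, -0.542, 0.84, -0.0]
force: [0.9, 1.5, 1.2]
grip_width: -0.002
```

Emit:
{"fn": "play_rows", "kwargs": {"steps": [[[-0.008,0,0],[0,0,0]],[[-0.012,0,0],[0,0,0]],[[0,0,-0.03],[0,0,0]],[[0,0,-0.05],[0,0,0]],[[0,0,-0.06],[0,0,0]],[[0,0,-0.06],[0,0,0]],[[0,0,-0.06],[0,0,0]],[[0,0,-0.02],[0,0,0]],[[0,0,0],[0,0,0]],[[0,0,0],[0,0,0]]]}}

```text
time_s: 15.7
eef_pos: [584.3, -1.3, 233.7]
ee_rot: [-0.001, -0.542, 0.84, 0.001]
force: [0.2, -0.8, -0.8]
grip_width: 0.004
```

Run:
```python
from meas import *
s,yaw,M=st();rel(s,yaw)
n='wrist'
im=cams.capture(n);cv2.imwrite(f'pics/{n}9.png',im[:,:,::-1]);i=cams.camera_info(n)
for k,v in measure(im,i).items(): print(k,v)
z=cv2.resize(im[0:300,200:500],None,fx=2,fy=2,interpolation=cv2.INTER_CUBIC);cv2.imwrite('pics/w9z.png',z[:,:,::-1])
```

```text
t 15.7 tcp [584.3  -1.3 233.7] yaw -114.34 tilt 0.11 F [ 0.2 -0.8 -0.8] grip 0.0 q [-0.2   0.44  1.3  -0.    1.4   1.79]
radial 54.8 offset 33.7 theta -24.34
arm slope deg -25.778268214076977
arm t at 0,60,130 [1.73 1.96 2.24]
armres 0.12
red slope -25.001765462441234
red r,t [179.     0.82]
nred 10
tongue slope -25.78297157011994
tongue t at 0,60,130,186 [0.33 0.56 0.82 1.03]
tw [70.  70.  70.  70.  70.  70.  70.  70.  70.  70.  70.5]
blue r,t (np.float64(131.4), np.float64(1.5))
```

View pics/w9z.png

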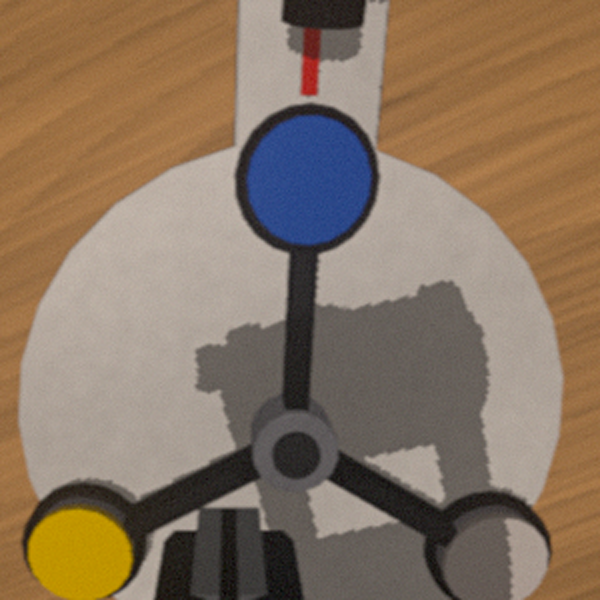

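The arm bears -25.8° and the tongue -25.8° to -26.0°, with the dish within about 0.6 mm of the axis, so it is aligned. All three lids sit in their cups. Now locating the button from three views.

Run:
```python
from meas import *
T,S=[cams.camera_info(n) for n in('top','side')]
im=cams.capture('side');cv2.imwrite('pics/side9.png',im[:,:,::-1])
def tri(obs):
    A=np.zeros((3,3));b=np.zeros(3)
    for i,p in obs:
        d=ray(i,p);d/=np.linalg.norm(d);P=np.eye(3)-np.outer(d,d);A+=P;b+=P@np.array(i['xyz'])
    return np.linalg.solve(A,b)
sp=blobs(im,'green')[0];print(sp)
tp=(421.8,267.1)
W={'fx':351.3701292753274,'fy':351.3701292753274,'cx':313.9734556847785,'cy':202.5603940780283,'xyz':np.array([390.92937819,51.28828939,373.77736214]),'attitude':np.array([0.90502171,-0.14440813,-0.0626481,0.39516733])}
print(tri([(T,tp),(S,sp[1])]),tri([(T,tp),(S,sp[1]),(W,(108.2,295.1))]))
for z in(30,35,40): print(z,pw(T,tp,z)[:2].round(1),pw(S,sp[1],z)[:2].round(1),pw(W,(108.2,295.1),z)[:2].round(1))
```

```text
(148, [311.0, 306.0], [304, 300, 15, 13])
[ 396.87661214 -260.5019499    37.20078918] [ 396.42010741 -261.01621155   38.85099803]
30 [ 395.8 -261.5] [ 400.2 -256.2] [ 396.1 -270.1]
35 [ 395.7 -260.5] [ 398.8 -259.4] [ 396.  -265.4]
40 [ 395.6 -259.6] [ 397.4 -262.6] [ 395.9 -260.7]
```

The button top is at about (396.5, -261, 38). Moving above it, staying high.

Emit:
{"fn": "play_rows", "kwargs": {"steps": [[[0.0523,0.0107,0],[0,0,0]],[[0.0523,0.0107,0],[0,0,0]],[[0.0523,0.0107,0],[0,0,0]],[[0.0523,0.0107,0],[0,0,0]],[[0.0523,0.0107,0],[0,0,0]],[[0.0523,0.0107,0],[0,0,0]],[[0.0523,0.0107,0],[0,0,0]],[[0.0523,0.0107,0],[0,0,0]],[[0,0,0.05],[0,0,0]],[[0,0,0.05],[0,0,0]],[[0,0,0.05],[0,0,0]],[[0,0,0],[0,0,0]],[[0,0,0],[0,0,0]]]}}

```text
time_s: 17.1
eef_pos: [396.8, -261.1, 122.8]
ee_rot: [-0.0, -0.542, 0.84, 0.001]
force: [0.2, -0.8, 0.7]
grip_width: -0.003
```

Run:
```python
from meas import *
s,yaw,M=st()
for n in('wrist','top'):
  im=cams.capture(n);cv2.imwrite(f'pics/{n}10.png',im[:,:,::-1]);i=cams.camera_info(n)
  if n=='wrist':
    for a,p,b in blobs(im,'green')[:2]:
      print(a,p,b,[pw(i,p,z).round(1)[:2] for z in(36,38,40)])
  else:
    print(discfit(im,i,C0))
    for k,v in measure(im,i).items(): print(k,v)
    cv2.imwrite('pics/t10z.png',cv2.resize(im[120:300,240:480],None,fx=3,fy=3,interpolation=cv2.INTER_CUBIC)[:,:,::-1])
```

```text
t 17.1 tcp [ 396.8 -261.1  122.8] yaw -114.35 tilt 0.07 F [ 0.2 -0.8  0.7] grip -0.0 q [-0.83  0.33  1.79 -0.    1.03  1.17]
1310 [313.5, 209.9] [293, 189, 41, 42] [array([ 396.2, -260. ]), array([ 396.8, -260.2]), array([ 397.5, -260.5])]
4 [340.8, 370.8] [340, 370, 3, 3] [array([ 260.5, -222.7]), array([ 262.3, -223.3]), array([ 264.1, -223.9])]
(array([520.28368292,  -9.38621735, 150.22627403]), 101, np.float64(1.933437775160211))
arm slope deg -25.231372083364832
arm t at 0,60,130 [-1.93 -1.13 -0.19]
armres 0.17
red slope -26.911446874686508
red r,t [179.     0.68]
nred 10
tongue slope -24.784817216981466
tongue t at 0,60,130,186 [-3.13 -1.86 -0.37  0.81]
tw [72.  72.  72.  72.  71.5 71.5 71.5 72.  72.  72.  72. ]
blue r,t (np.float64(128.0), np.float64(0.7))
```

View pics/wrist10.png

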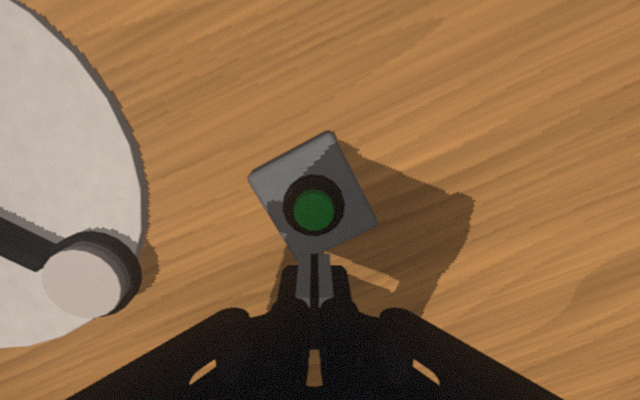

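View pics/t10z.png

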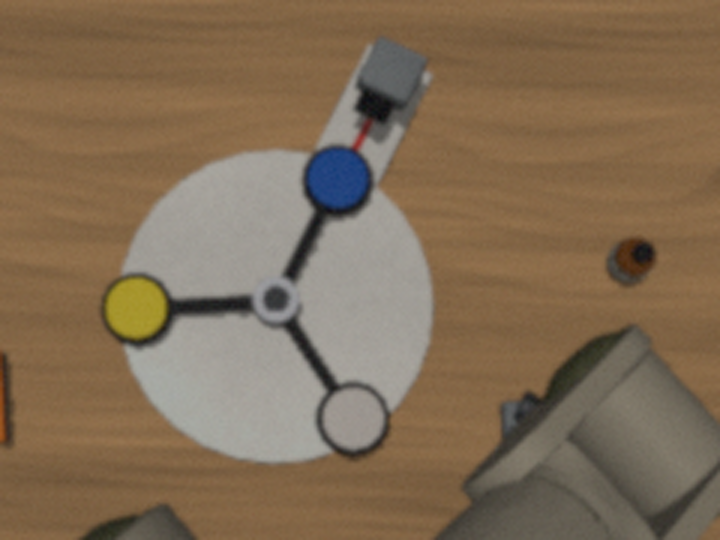

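Top and wrist views confirm alignment, and the button (313,210) sits straight under the tip. Descending to about 42 mm, then creeping.

Emit:
{"fn": "play_rows", "kwargs": {"steps": [[[0,0,0.036],[0,0,0]],[[0,0,0.036],[0,0,0]],[[0,0,0.024],[0,0,0]],[[0,0,0.012],[0,0,0]],[[0,0,0.002],[0,0,0]],[[0,0,0.002],[0,0,0]],[[0,0,0],[0,0,0]],[[0,0,0],[0,0,0]]]}}

```text
time_s: 18.0
eef_pos: [397.1, -261.4, 39.4]
ee_rot: [0.0, -0.542, 0.84, -0.001]
force: [-0.8, 2.4, 3.0]
grip_width: 0.001
```

Emit:
{"fn": "play_rows", "kwargs": {"steps": [[[0,0,0.002],[0,0,0]],[[0,0,0.002],[0,0,0]],[[0,0,0],[0,0,0]],[[0,0,0],[0,0,0]]]}}

```text
time_s: 18.4
eef_pos: [397.2, -261.5, 37.6]
ee_rot: [0.0, -0.542, 0.84, -0.001]
force: [-6.0, 7.1, 28.2]
grip_width: -0.001
```

Force rose from 3 N to 28 N between z 39.4 and 37.6, so it's either bottomed or on the housing. Checking by picture.

Run:
```python
from meas import *
s,yaw,M=st()
for n in('wrist','side'):
  im=cams.capture(n);cv2.imwrite(f'pics/{n}11.png',im[:,:,::-1])
  print(n,blobs(im,'green')[:3])
  if n=='side': a=cv2.resize(im[250:350,260:370],None,fx=5,fy=5,interpolation=cv2.INTER_CUBIC)
  else: w=im
o=cv2.imread('pics/side9.png')[250:350,260:370,::-1]
o=cv2.resize(o,None,fx=3,fy=3,interpolation=cv2.INTER_CUBIC);a=cv2.resize(a,(330,300))
cv2.imwrite('pics/c11.png',np.hstack([o,a])[:,:,::-1])
```

```text
t 18.4 tcp [ 397.2 -261.5   37.6] yaw -114.34 tilt 0.1 F [-6.   7.1 28.2] grip -0.0 q [-0.83  0.47  1.86 -0.    0.82  1.17]
wrist [(680, [310.7, 252.9], [283, 241, 59, 27]), (5, [359.4, 358.0], [359, 356, 2, 5]), (4, [388.5, 378.5], [387, 378, 4, 2])]
side [(48, [310.4, 310.4], [304, 307, 14, 7])]
```

View pics/c11.png

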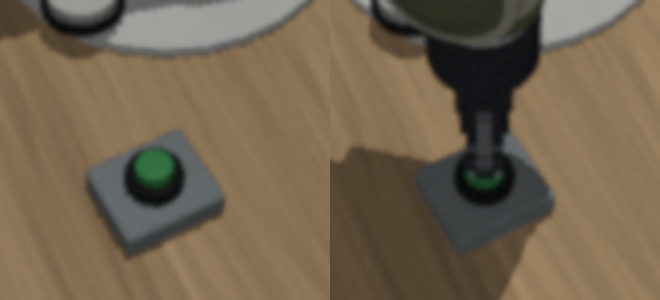

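View pics/wrist11.png

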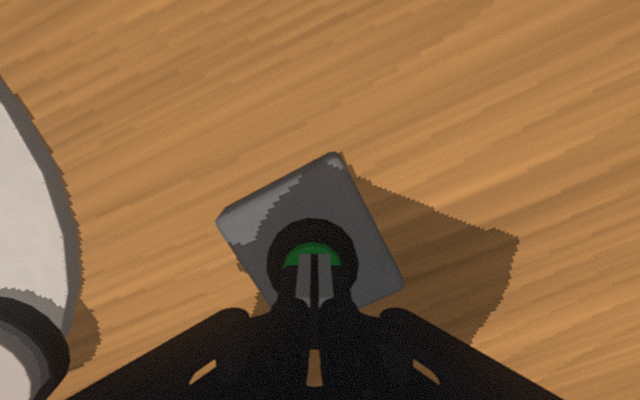

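The button is visibly sunk into its housing with the fingertips on the green face. The apparent size gives about 6 mm of travel, and the force shows the hard stop. Releasing and retreating up, then away.

Emit:
{"fn": "play_rows", "kwargs": {"steps": [[[0,0,-0.003],[0,0,0]],[[0,0,-0.006],[0,0,0]],[[0,0,-0.02],[0,0,0]],[[0,0,-0.05],[0,0,0]],[[0,0,-0.06],[0,0,0]],[[0,0,-0.06],[0,0,0]],[[0,0,-0.06],[0,0,0]],[[0,0.05,0],[0,0,0]],[[0,0.05,0],[0,0,0]],[[0,0.03,0],[0,0,0]],[[0,0,0],[0,0,0]],[[0,0,0],[0,0,0]],[[0,0,0],[0,0,0]]]}}

```text
time_s: 19.8
eef_pos: [308.5, -221.4, 229.8]
ee_rot: [0.0, -0.542, 0.84, -0.0]
force: [-0.8, -0.2, 0.1]
grip_width: -0.003
```

Run:
```python
from meas import *
s,yaw,M=st()
for n in('side','top'):
  im=cams.capture(n);cv2.imwrite(f'pics/{n}12.png',im[:,:,::-1])
  i=cams.camera_info(n);print(n,blobs(im,'green')[:1],blobs(im,'orange')[:2])
  m=measure(im,i);print({k:m[k] for k in m if k in('arm slope deg','arm t at 0,60,130','tongue t at 0,60,130,186','blue r,t')})
  z=im[120:300,190:480] if n=='top' else im[110:340,200:460]
  cv2.imwrite(f'pics/{n}12z.png',cv2.resize(z,None,fx=2.5,fy=2.5,interpolation=cv2.INTER_CUBIC)[:,:,::-1])
```

```text
t 19.8 tcp [ 308.5 -221.4  229.8] yaw -114.35 tilt 0.02 F [-0.8 -0.2  0.1] grip -0.0 q [-0.93 -0.02  1.89  0.    1.27  1.06]
side [(146, [311.0, 306.1], [304, 300, 15, 13])] []
{'arm slope deg': np.float64(-24.871771790316487), 'arm t at 0,60,130': array([-15.5 , -14.32, -12.94]), 'tongue t at 0,60,130,186': array([-7.87, -6.33, -4.52, -3.08]), 'blue r,t': (np.float64(132.1), np.float64(-4.1))}
top [(96, [421.9, 267.0], [417, 262, 11, 11])] [(644, [229.7, 252.2], [219, 237, 23, 32]), (14, [448.9, 206.4], [446, 205, 6, 5])]
{'arm slope deg': np.float64(-25.058951683178147), 'arm t at 0,60,130': array([-2.12, -1.13,  0.02]), 'tongue t at 0,60,130,186': array([-4.36, -2.67, -0.71,  0.86]), 'blue r,t': (np.float64(128.3), np.float64(0.8))}
```

View pics/side12z.png

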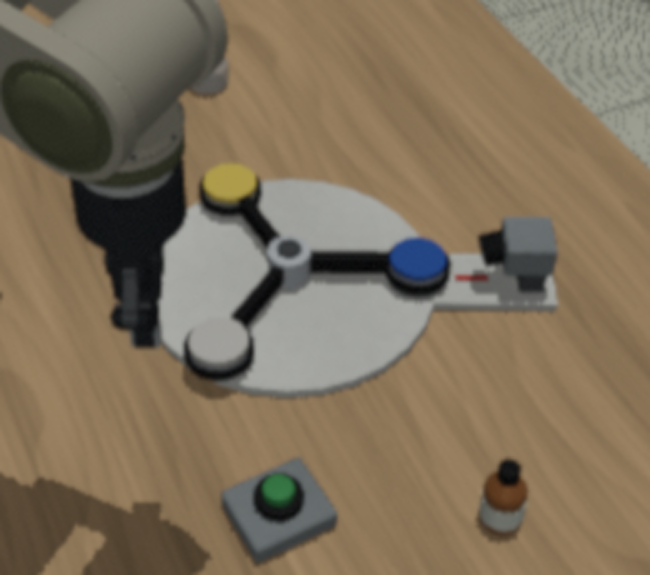

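View pics/top12z.png

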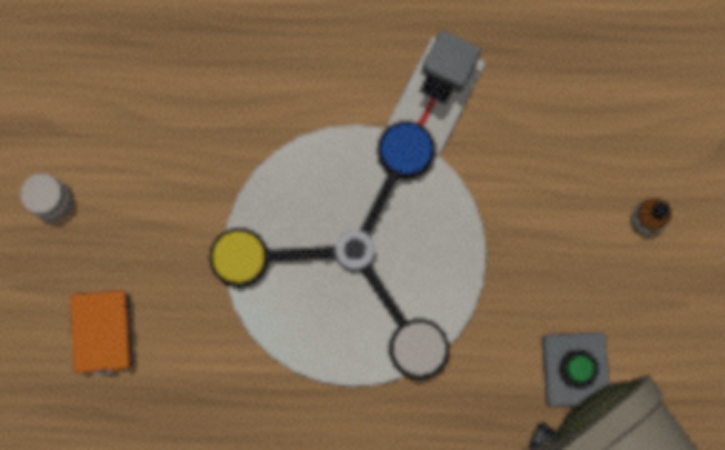

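The button is up again (side green blob 146 px against 148 before). The carousel is still in line, the dishes are in their cups, the bystanders have not moved and the arm is clear at z 230. Handing in.

```bash
python3 -c "
from rig import ctrl
print(ctrl.finish_job())"
```

```text
the job is handed in; nothing more can be done
None
```

The blue dish stands at the viewing station, the capture button was pressed once after that and let go, and the job was handed in at about 20 s of the 64 s allowed; no verdict is reported.

**Carousel:** I pushed the blue dish's arm about 162° clockwise with the shut fingertips. A wrist-camera check showed 1.4° still to go, so I went back and nudged it that far.

**Alignment:** The wrist camera put the arm at -25.8° and the tongue at -25.8° to -26.0°. The dish was within about 0.6 mm of the tongue's axis. The top camera agreed to about 1–2 mm. The side camera's numbers were biased and disagreed, so I judged its picture by eye, and there the arm and the red mark look in line.

**Button:** I pressed it to its hard stop at about 28 N, more than the roughly 5 N it needed but under the 40 N limit. The pictures showed it sunk by about 6 mm and back up after release.

**Last checks:** All three dishes were in their cups. The slide box, stain bottle and specimen jar were where they started. The arm was clear of everything at 230 mm height, with about 0 N on the tool.

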